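# Hold a small drawer against its front in the assembly jig for screwing

### The arm

A 6-joint arm with a two-finger parallel gripper is mounted at the origin on the work surface. World frame = base frame: x ahead of the robot, y to its left, z up, the work surface at z = 0. Lengths are in mm, angles in rad, forces in N, time in s.
With the tool pointing down it reaches from about 350 to 975 mm from the base axis. Payload 7.1 kg.
Tool frame: the origin (TCP) lies on the front face of the gripper's body, between the roots of the fingers; the fingertips stand 80 mm ahead of it and the grasp point (between the pads) lies 61 mm ahead of it (env.tips_ahead is the distance from the TCP to the fingertips, in mm); z points along the fingers, y is the line along which they close (so a half turn about z gives the same grasp; the last joint's range is limited). The gripper opens to 88 mm and grips with 3 to 60 N. Pads are 20 mm wide; open, the fingers measure 115 mm over their backs; the gripper's body (75 mm by 178 mm) begins 61 mm behind the grasp point.
Start: joints at [1.215, 0.423, 1.63, -0, 1.089, -0.019], TCP at [206.511, 589.88, 302.675] pointing down, gripper open.
Joint ranges: [-3, 3], [-0.9, 2.11], [0.09, 2.58], [-1.31, 4.45], [0.11, 2.69], [-2.54, 2.54]. Speed limits (rad/s): [2.39, 2.39, 3.01, 3.14, 3.14, 3.14].

### API

Orientations are given as a unit quaternion [x, y, z, w].
In Python, from station import env, viewer gives the robot as it stands (env), with the cameras (viewer). Calls block until the motion is done:
- env.reach(position, orientation): joint-space move of the TCP to a pose.
- env.move_l(position, rot=None, rate=150, f_stop=None): straight line of the TCP; rot=None keeps the orientation; rate is the mean speed in mm/s. With f_stop (N) it stops when the force on the tool has changed by that much, and returns True; else False.
- env.move_joints(angles): joint-space move.
- env.set_gripper(opening): finger opening in mm; the grip force is fixed at half the most; returns when the fingers have stopped.
- env.hold(seconds).
- env.ik(position, orientation): joint angles nearest the present ones, or None.
- env.read_state(): the state.
- viewer.camera(name): name is "scene" or "side" or "wrist"; returns the picture (384x512x3 uint8, blue, green, red); there is no depth.
- viewer.camera_params(name): a dict with "fx", "fy", "cx", "cy" (pixels), "pose" (4x4, takes a point from camera to world coordinates); the wrist camera has in their place "tool_from_camera" (4x4, takes a point from camera to tool coordinates, whose origin is the TCP and whose axes are the flange's). Camera axes: x right, y up, looking along -z (the intrinsics and any distortion apply to the point x, -y, -z); pixel columns grow to the right and rows downward; lengths in mm; the calibration is good to about 2 mm. A picture is of the moment at which its call begins: read the wrist's pose just before it. camera_params takes no time and is no camera call.
A pose or a line that the arm cannot do raises env.IKError and nothing moves.
- env.sign_off(): hands the job in; it is judged then, once.
The state is a dict: "time_s": time; "qpos": joint angles; "dq": joint speeds; "tau": joint torques, N m; "tool_pos": TCP position; "orientation": TCP orientation; "force": force on the tool from outside, world axes, zero at the start; "wrist_torque": the same for the moment, N m; "width": finger opening in mm; "grip_force": force on a finger pad.
Only numpy, scipy, OpenCV 4.12 (cv2) and the standard library are available. Lean on these libraries where they do the work, as an engineer would, in place of code of your own. Each camera call takes 0.05 s, during which the arm holds its last target. There are 200 camera calls.

### The job

Set this drawer up in the assembly jig so I can screw its front on: take the drawer front (the longer of the two panels in the drying rack) and stand it upright against the long fence with one end against the side stop, then let go of it; next set the drawer down flat on the board behind it, the wall with the screw holes towards the front and its side against the same stop. Press the drawer squarely and steadily forward with about 12 N so that the front is clamped flush between drawer and fence, without ramming it, and finish while still pressing like that: do not let go or back off, I drive the screws from inside the drawer while you hold. Leave the short panel in its rack and the other things on the bench where they are.

Things in the scene. Friction and masses are not known exactly. Their poses are not given: they have to be found in the camera images.
- jig: assembly jig fixed to the bench: grey laminate-faced board 260 (x) x 215 (y) x 12 mm, waxed so that parts slide easily (friction about 0.15, on the side stop too), origin at the underside near its middle. x points at the long fence (away from the robot), y to the left along the fence, z up. It is rigid and does not move. Bearing down on a part takes some of a forward push as friction.
- corner (a point): inside corner of the jig on the board's upper face (12 mm above the bench), where the planes of the long fence's and the side stop's faces meet; jig's axes; at x +100, y -80 mm in the jig's frame. Parts in the corner lie at -x, +y from here. Home, the drawer front has its origin at x -6, y +80 mm from here, the drawer behind it at x -72, y +80 mm.
- fence: the long fence: two brown hardwood blocks on the board, each 26 (x) x 42 (y) x 45 mm high, faces in one plane; between them an open gap 76 mm wide, its middle 80 mm from the side stop, where a finger has room behind the middle of the drawer front. Same origin and axes as the jig.
- stop: the side stop at the right (-y): one brown hardwood block 150 (x) x 24 (y) x 45 mm high along x, its inner face at y -80 mm in the jig's frame, from x -50 to x +100 mm. Same origin and axes as the jig.
- front: drawer front, the longer panel: yellow lacquered board 12 (x, thickness) x 160 (y, length) x 70 mm (z, height), about 0.11 kg, standing on its long edge; origin at the centre of the underside. Both faces are alike, so either may face the fence. It starts upright in an end slot of the rack, its foot 18 mm above the bench.
- drawer: small drawer of bare wood, open on top: 120 (x) x 160 (y) x 60 mm high, walls 8 mm, bottom 2 to 7 mm above its underside, 0.18 to 0.35 kg; origin at the centre of the underside. The front is fastened to the +x wall, the one with two small screw holes; it points roughly away from the robot at the start. The -x (back) wall is only 52 mm high.
- drawer_back (a point): middle of the upper edge of the drawer's low back wall (8 mm thick, 52 mm above the drawer's underside, 56 mm behind the drawer's origin); drawer's axes. The wall can be pinched here from above, one finger inside the drawer, or pushed from behind.
- rack: pale wooden drying rack fixed to the bench: board 150 (x) x 110 (y), upper face 18 mm above the bench, origin at the centre of the underside. Three slots along y at x -45, 0, +45 mm, each between pairs of 8 mm dowels 22 mm high, 40 mm either side of the middle, 15 mm clear. The panels stand in the end slots, the middle one is empty.
- short_panel: the other panel in the rack, yellow lacquered, 12 (x) x 110 (y) x 70 mm high, origin at the centre of the underside: stays where it is.
- screwdriver: screwdriver about 190 mm long lying on the bench beyond the jig; stays.
- sanding_block: black rubber sanding block 100 x 55 x 28 mm lying on the bench; stays.
- bowl: round yellow lacquer bowl 130 mm across, 55 mm high, standing on the bench; stays.

How it is judged (in metres and radians):
On the way:
1. the drawer front stands upright on the jig's board near the fence and has been let go (x of front in the frame of corner above -0.03 m and y of front in the frame of corner between 0.07 and 0.095 m and z of front in the frame of corner below 0.004 m and angle between front's own z axis and vertical below 0.08 rad and contact force between the fingers and front below 0.3 N), for 0.2 s.
At the end, for the whole second after the job is handed in: Front upright and flush on the long fence, drawer flat on the board behind it, right ends within 4 mm of the stop, square within 0.04 rad, tilt under 0.06; drawer presses on front with 6 to 20 N, front on fence with 5 to 20 N, at rest; the robot does not touch the front (contact force between drawer and front between 6 and 20 N and contact force between front and fence between 5 and 20 N and x of front in the frame of corner between -0.01 and -0.002 m and y of front in the frame of corner between 0.075 and 0.084 m and z of front in the frame of corner between -0.004 and 0.003 m and x of drawer in the frame of corner between -0.077 and -0.066 m and y of drawer in the frame of corner between 0.075 and 0.084 m and z of drawer in the frame of corner between -0.004 and 0.003 m and angle between the x axis of each of front, drawer and the x axis of jig, either way round below 0.04 rad and angle between each of front, drawer's own z axis and vertical below 0.06 rad and contact force between each of the arm, the fingers and front below 0.3 N and linear speed of drawer below 0.01 m/s); the arm keeps its last pose, push and grip.
It fails at once if the drawer is rammed against the front, or the front against the fence (over 45 N) (contact force between drawer and front above 45 N or contact force between front and fence above 45 N).
It fails at once if the short panel, screwdriver, sanding block or bowl is moved by more than 25 mm (distance of any of short_panel, screwdriver, sanding_block, bowl from where it was at the start of the episode above 0.025 m).
It also fails if it takes over 64 s, if anything falls off the work surface, if the arm or the gripper's body presses on something with over 40 N, if the wrist force passes 120 N, or if a joint passes its speed limit or range.

## Working session

There is one attempt and no reset: what is moved stays moved. The work goes in short steps, each a Python script; the robot and the scene stay as the last script left them, time stands still between calls to the robot, and variables do not carry over. Pictures are saved under pics/ and viewed, at most 10 in all, crops included, and the job is handed in when it is done.

```bash
ls; mkdir -p pics
python3 - <<'E'
from station import env, viewer
import cv2,numpy as np
np.set_printoptions(precision=4,suppress=True)
a=viewer.camera("scene");b=viewer.camera("side");w=viewer.camera("wrist")
for n,i in zip("scene side wrist".split(),(a,b,w)):
    cv2.imwrite(f"pics/{n}0.png",i); print(n,viewer.camera_params(n))
s=env.read_state();print(s)
cv2.imwrite("pics/m0.png",cv2.resize(np.hstack([a,b]),(800,300)))
E
```

```text
pics
station.py
scene {'fx': 402.10216252803826, 'fy': 402.10216252803826, 'cx': 259.6160287006502, 'cy': 198.81192093802133, 'pose': array([[   0.3219,   -0.802 ,    0.5032, 1187.3929],
       [   0.9467,    0.2663,   -0.1813, -213.9234],
       [   0.0114,    0.5348,    0.8449, 1053.8034],
       [   0.    ,    0.    ,    0.    ,    1.    ]])}
side {'fx': 350.54826687046284, 'fy': 350.54826687046284, 'cx': 258.92104920790206, 'cy': 194.63285081347078, 'pose': array([[   0.6997,    0.514 ,   -0.4963,  101.6397],
       [  -0.7142,    0.5223,   -0.466 , -455.4731],
       [   0.0197,    0.6805,    0.7325,  799.9584],
       [   0.    ,    0.    ,    0.    ,    1.    ]])}
wrist {'fx': 303.3897599530618, 'fy': 303.3897599530618, 'cx': 253.67769784131178, 'cy': 187.7131314550201, 'tool_from_camera': array([[  0.0002,   0.967 ,   0.2547,  69.7625],
       [  1.    ,  -0.0003,   0.0001,  -0.7392],
       [  0.0002,   0.2547,  -0.967 , -82.0198],
       [  0.    ,   0.    ,   0.    ,   1.    ]])}
{'time_s': 0.15, 'qpos': array([ 1.215 ,  0.4237,  1.6305,  0.    ,  1.0886, -0.019 ]), 'dq': array([ 0.0017, -0.0009, -0.0035, -0.0013,  0.0009, -0.0006]), 'tau': array([ -0.    , -54.4981, -27.392 ,   0.0644,   0.0203,  -0.0001]), 'tool_pos': array([206.408 , 589.5847, 302.0889]), 'orientation': array([ 0.1676,  0.9859, -0.0006, -0.0001]), 'force': array([-0.4765,  0.1951,  0.6333]), 'wrist_torque': array([ 0.052 ,  0.0309, -0.0224]), 'grip_force': 0.0, 'width': 88.04339067095002}
```

View pics/scene0.png

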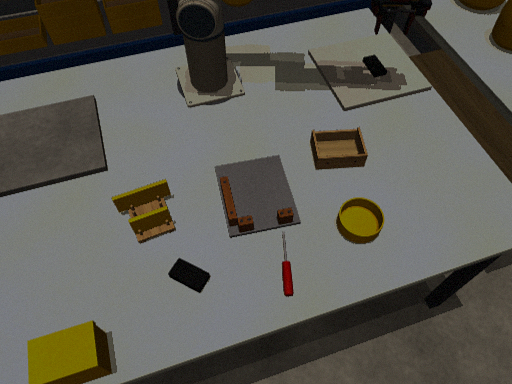

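View pics/side0.png

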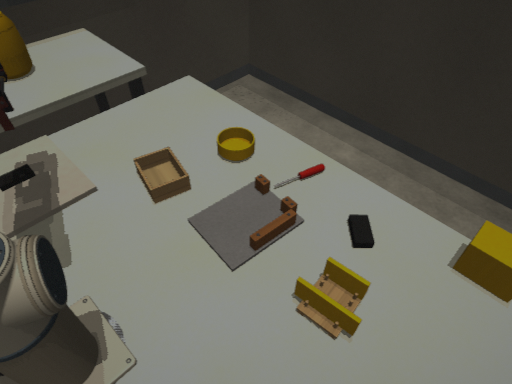

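Scene view: the base is at (210,85) and the jig is at (258,195), with its fence blocks at (246,223) and (285,215) and the stop at (228,200). The long panel is the one nearer the robot, at (140,193). The short panel is at (150,218), the drawer at (339,148) and the bowl at (360,220). I'll get rough positions by casting rays, then refine them with the wrist camera.

```bash
cat > h.py <<'E'
import numpy as np,cv2
from scipy.spatial.transform import Rotation as R
np.set_printoptions(precision=3,suppress=True)
def campose(P,st=None):
    if "pose" in P: return P["pose"]
    T=np.eye(4);T[:3,:3]=R.from_quat(st["orientation"]).as_matrix();T[:3,3]=st["tool_pos"]
    return T@P["tool_from_camera"]
def ray(P,T,uv):
    uv=np.atleast_2d(np.array(uv,float))
    d=np.c_[(uv[:,0]-P["cx"])/P["fx"],-(uv[:,1]-P["cy"])/P["fy"],-np.ones(len(uv))]@T[:3,:3].T
    return T[:3,3],d
def onz(P,T,uv,z):
    o,d=ray(P,T,uv);return o+d*((z-o[2])/d[:,2])[:,None]
def tri(views):  # [(P,T,uv)] -> point
    A=np.zeros((3,3));b=np.zeros(3)
    for P,T,uv in views:
        o,d=ray(P,T,uv);d=d[0]/np.linalg.norm(d);M=np.eye(3)-np.outer(d,d);A+=M;b+=M@o
    return np.linalg.solve(A,b)
def down(yaw): # tool z down; tool x axis at world heading yaw
    c,s=np.cos(yaw),np.sin(yaw)
    return R.from_matrix(np.array([[c,s,0],[s,-c,0],[0,0,-1]])).as_quat()
E
python3 - <<'E'
from station import env, viewer
from h import *
P=viewer.camera_params("scene");S=viewer.camera_params("side")
c=lambda uv,z:print(onz(P,P["pose"],uv,z)[:,:2].tolist())
c([(215,166),(281,155),(300,218),(230,236)],12)
c([(112,197),(168,180),(171,193),(117,212)],88)
c([(312,133),(362,128),(366,156),(315,167)],58)
q=lambda uv,z:print('side',onz(S,S["pose"],uv,z)[:,:2].tolist())
q([(190,220),(240,262),(301,219),(254,186)],12)
q([(298,284),(355,320)],88)
q([(135,165),(167,149),(188,182),(155,198)],58)
print(R.from_quat(env.read_state()["orientation"]).as_matrix())
E
```

```text
[[402.8596602083628, -86.72754543155794], [427.34421143294935, 131.54038670662985], [668.9379606814265, 102.07377598255786], [660.5115850427927, -112.73719694869062]]
[[474.47839355299107, -402.17788967120487], [466.3373228858733, -239.68491517903837], [513.6928328618363, -240.93424011150427], [528.5797710433753, -395.82480732946067]]
[[406.8326668141452, 244.78876264058167], [438.4347930301004, 410.8943418062381], [548.7597207560625, 369.7715557159281], [538.0915270194422, 199.73794131601588]]
side [[424.16266561076196, 114.83768197168564], [429.62726755387064, -87.01976041373126], [653.5898657846701, -106.86578435993897], [650.9471715057982, 82.52477860238872]]
side [[450.8407944749464, -255.9982560294085], [471.5873285737359, -394.2516739598454]]
side [[419.80589999186236, 374.2644523099005], [535.7373875619253, 368.9921737914603], [490.65522429458326, 200.34827064794837], [384.4904424141385, 214.5946128470403]]
[[-0.944  0.33  -0.   ]
 [ 0.33   0.944 -0.001]
 [ 0.    -0.001 -1.   ]]
```

Run:
```python
from station import env, viewer
from h import *
import pickle
D=[]
for k,(x,y) in enumerate([(500,330),(420,330),(500,40),(580,40),(550,-285),(480,-285)]):
    try: env.reach([x,y,270],down(np.pi/2))
    except env.IKError as e: print(k,e);continue
    env.hold(0.15);s=env.read_state();im=viewer.camera("wrist");D.append((k,campose(viewer.camera_params("wrist"),s),im));cv2.imwrite(f"pics/w{k}.png",im)
    print(k,s["time_s"],s["qpos"],s["tool_pos"],s["force"])
pickle.dump((viewer.camera_params("wrist"),D),open("d.pkl","wb"))
g=lambda k:cv2.resize(D[k][2],(400,300))
cv2.imwrite("pics/m1.png",np.vstack([np.hstack([g(0),g(2)]),np.hstack([g(4),g(5)])]))
```

```text
0 1.7583 [0.565 0.424 1.714 0.    1.003 0.563] [499.429 331.022 270.105] [-0.47  -0.254  0.113]
1 2.375 [ 0.643  0.334  1.855 -0.     0.951  0.643] [420.996 330.541 270.391] [ 1.199 -0.229 -0.345]
2 3.725 [0.058 0.288 1.926 0.    0.928 0.056] [500.018  41.121 269.97 ] [-0.102  1.015  0.8  ]
3 4.3417 [0.049 0.399 1.756 0.    0.988 0.048] [578.748  40.322 269.641] [-0.359  1.273  0.228]
4 5.7833 [-0.495  0.452  1.668  0.     1.022 -0.497] [ 550.474 -283.681  270.041] [-0.068 -0.154  0.108]
5 6.3667 [-0.556  0.368  1.803  0.     0.969 -0.557] [ 481.228 -285.058  270.379] [ 0.888  0.49  -0.046]
```

View pics/m1.png

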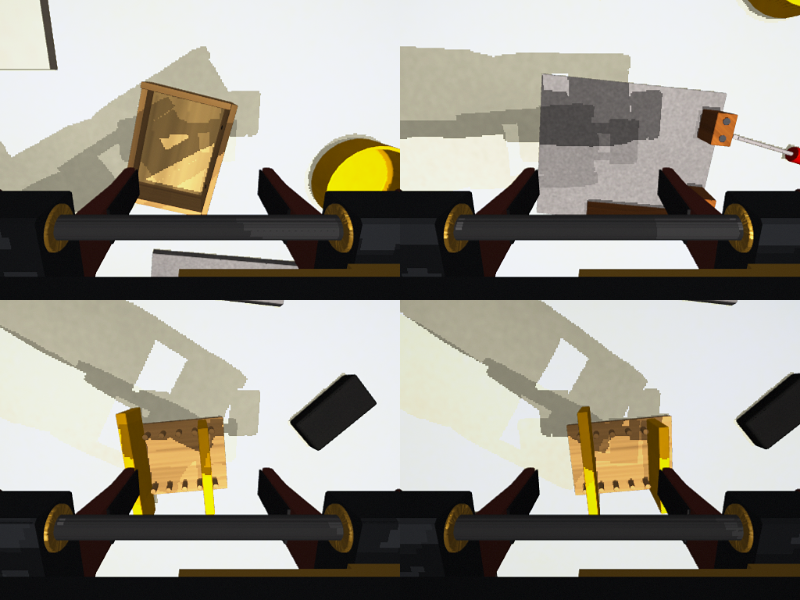

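The upper left tile shows the drawer at (185,150), with its near end hidden by the gripper. The upper right tile shows the jig at (630,140). The lower tiles show the rack, with the long panel on the robot side at (130,460) in one and (588,460) in the other. The gripper hides the lower part of each picture, so I'll retake them with the tool shifted towards -y.

Run:
```python
from station import env, viewer
from h import *
import pickle
D={}
for k,(x,y) in zip("abcdef",[(480,-400),(550,-400),(580,-80),(500,-80),(500,200),(430,200)]):
    try: env.reach([x,y,280],down(np.pi/2))
    except env.IKError as e: print(k,e);continue
    env.hold(0.15);s=env.read_state();im=viewer.camera("wrist");D[k]=(campose(viewer.camera_params("wrist"),s),im)
    print(k,s["time_s"],s["tool_pos"])
pickle.dump((viewer.camera_params("wrist"),D),open("d.pkl","wb"))
g=lambda k:D[k][1][:290]
cv2.imwrite("pics/m2.png",cv2.resize(np.vstack([np.hstack([g('a'),g('c')]),np.hstack([g('b'),g('e')])]),(800,453)))
```

```text
a 7.1 [ 480.122 -398.972  279.616]
b 7.6833 [ 549.188 -399.444  279.806]
c 9.1083 [580.14  -81.265 279.958]
d 9.725 [501.22  -80.362 280.37 ]
e 11.0083 [500.384 198.782 280.007]
f 11.5917 [431.298 199.974 280.413]
```

View pics/m2.png

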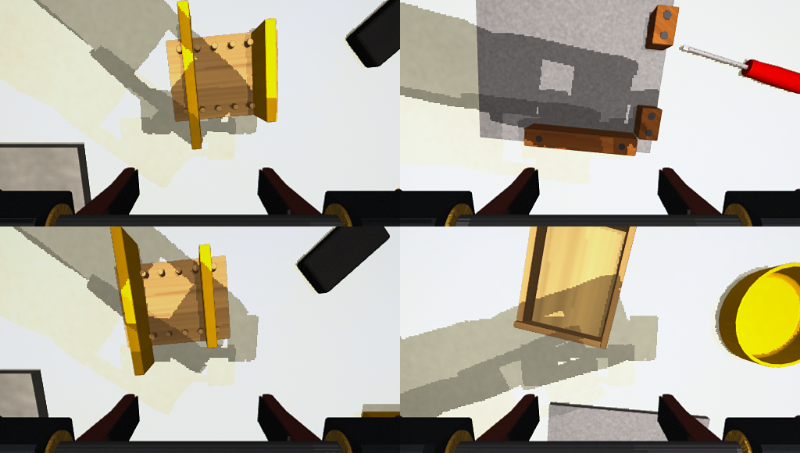

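The panel, fence, stop and the whole near end of the drawer are now clear. I'll view enlarged crops so I can pick the edges.

Run:
```python
from h import *
import pickle
P,D=pickle.load(open("d.pkl","rb"))
def crop(k,x,y,w=130,h=97):
    c=cv2.resize(D[k][1][y:y+h,x:x+w],(400,300),interpolation=cv2.INTER_CUBIC);cv2.putText(c,f"{k} {x},{y}",(4,14),0,.5,(0,0,255),1);return c
o=lambda *a,**k:crop(*a,**k)
cv2.imwrite("pics/m3.png",np.vstack([np.hstack([crop('a',180,0,267,200),crop('b',110,0,267,200)]),np.hstack([crop('c',90,0,267,200),crop('d',170,0,267,200)])]))
for k in 'abcdef':
    hsv=cv2.cvtColor(D[k][1],cv2.COLOR_BGR2HSV)
    for name,lo,hi in [('yel',(24,150,60),(34,255,255)),('brown',(5,100,40),(17,255,255))]:
        m=cv2.inRange(hsv,lo,hi);m[270:]=0;m=cv2.morphologyEx(m,cv2.MORPH_OPEN,np.ones((2,2)))
        n,l,st,c=cv2.connectedComponentsWithStats(m)
        for i in range(1,n):
            if st[i,4]>150: print(k,name,st[i],np.median(hsv[l==i],0))
```

```text
a yel [228   2  15  22 205] [ 30. 255. 231.]
a yel [ 341   25   14  102 1325] [ 30. 255. 233.]
a yel [234  59  14  33 289] [ 30. 255. 233.]
a brown [ 248   49   79  105 5301] [ 16. 155. 143.]
a brown [221  96  21  60 895] [ 16. 155. 115.]
b yel [257  24  16  34 375] [ 30. 255. 232.]
b yel [156  68  18  57 589] [ 26. 255. 231.]
b brown [ 190   43   74  110 4229] [ 16. 155. 132.]
b brown [180  48  18  22 217] [ 16. 154. 137.]
b brown [ 274   69   22   76 1221] [ 16. 155. 146.]
c brown [ 315    7   43   58 1709] [ 13. 201. 195.]
c brown [ 300  136   36   45 1220] [ 12. 200. 112.]
c brown [ 160  159  145   42 4104] [ 12. 199.  89.]
d brown [ 389    9   56   57 2184] [ 13.  201.  169.5]
d brown [ 368  136   46   46 1523] [ 13. 201. 185.]
d brown [ 236  159  145   42 3950] [ 13. 200.  92.]
e yel [ 430   47   82  134 6978] [ 29. 255. 240.]
e brown [ 147    0  139  158 4076] [ 16. 153. 112.]
e brown [266   0  30  31 220] [ 16. 152.  74.]
f yel [499  92  13  76 698] [ 29. 255. 236.]
f brown [ 217    0  157  159 4501] [ 16. 153.  77.]
```

View pics/m3.png

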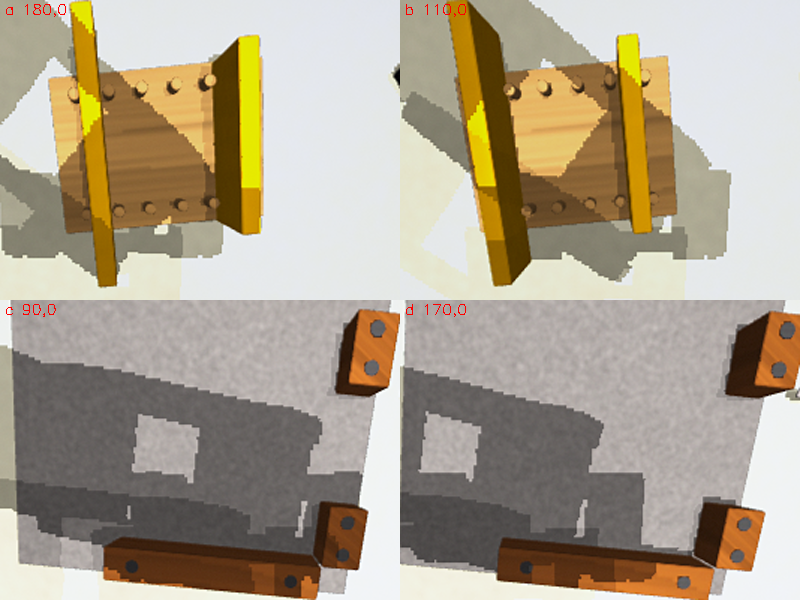

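```bash
cat > m.py <<'E'
from h import *
import pickle
P,D=pickle.load(open("d.pkl","rb"))
def mask(im,lo,hi): return cv2.inRange(cv2.cvtColor(im,cv2.COLOR_BGR2HSV),lo,hi)
def comp(m,seed):
    n,l=cv2.connectedComponents(m);x,y=seed;v=l[y-3:y+4,x-3:x+4];return l==np.bincount(v[v>0]).argmax()
def rows(m,r0,r1,side):
    return np.array([((x:=np.flatnonzero(m[r]))[0 if side<0 else -1]+(-.5 if side<0 else .5),r) for r in range(r0,r1) if m[r].any()])
def cols(m,c0,c1,side):
    return np.array([(c,(x:=np.flatnonzero(m[:,c]))[0 if side<0 else -1]+(-.5 if side<0 else .5)) for c in range(c0,c1) if m[:,c].any()])
def fit(pts): # world xy line: point, direction
    l=cv2.fitLine(pts[:,:2].astype(np.float32),cv2.DIST_HUBER,0,.01,.01).ravel();return l[2:],l[:2]
E
python3 - <<'E'
from m import *
for k,seeds in (('a',(236,75)),('b',(165,110))):
    T,im=D[k];m=comp(cv2.morphologyEx(mask(im,(18,200,40),(36,255,255)),cv2.MORPH_CLOSE,np.ones((5,5))),seeds)
    ys=np.flatnonzero(m.any(1));print(k,'rows',ys[0],ys[-1])
    L=onz(P,T,rows(m,8,184,-1),88);p,d=fit(L);d*=np.sign(d[1])
    print('left edge x at y=-320',p+d*(-320-p[1])/d[1],'ang',np.arctan2(-d[0],d[1]))
    if k=='a':
        Rr=onz(P,T,rows(m,8,184,1),88);p,d=fit(Rr);d*=np.sign(d[1]);print('right',p+d*(-320-p[1])/d[1],np.arctan2(-d[0],d[1]))
    r=rows(m,ys[-1]-6,ys[-1]+1,-1);print('near-left',r.tolist(), onz(P,T,[(r[-3][0],ys[-1]+.5)],88))
for k,b1,b2,st in (('c',(330,40),(318,155),(230,180)),('d',(420,40),(390,155),(310,180))):
    T,im=D[k];m0=mask(im,(4,170,25),(18,255,255)); m0=cv2.morphologyEx(m0,cv2.MORPH_CLOSE,np.ones((3,3)))
    B1,B2,S=[comp(m0,s) for s in (b1,b2,st)]
    for b in (B1,B2,S): ys,xs=np.nonzero(b);print(k,xs.min(),xs.max(),ys.min(),ys.max(),b.sum())
    r1,r2=((18,56),(140,172)) if k=='c' else ((18,56),(142,166))
    f=np.vstack([onz(P,T,rows(B1,*r1,-1),12),onz(P,T,rows(B2,*r2,-1),12)]);pf,df=fit(f);df*=np.sign(df[1])
    c0=165 if k=='c' else 240
    s=onz(P,T,cols(S,c0,c0+125,-1),12);ps,ds=fit(s);ds*=np.sign(ds[0])
    o=onz(P,T,cols(S,c0+5,c0+125,1),57);po,do=fit(o);do*=np.sign(do[0])
    a=np.linalg.solve(np.c_[df,-ds],ps-pf);
    print(k,'fence ang',np.arctan2(-df[0],df[1]),'stop ang',np.arctan2(ds[1],ds[0]),np.arctan2(do[1],do[0]),'corner',pf+a[0]*df,'stop thick',abs(np.cross(ds,po-ps)), 'res',np.std((f[:,:2]-pf)@[df[1],-df[0]]),np.std((s[:,:2]-ps)@[ds[1],-ds[0]]))
E
```

```text
a rows 0 190
left edge x at y=-320 [ 463.595 -320.   ] ang 0.092460595
right [ 475.956 -320.   ] 0.094022356
near-left [[244.5, 184.0], [244.5, 185.0], [245.5, 186.0], [245.5, 187.0], [245.5, 188.0], [245.5, 189.0], [245.5, 190.0]] [[ 471.712 -404.847   88.   ]]
b rows 0 190
left edge x at y=-320 [ 463.973 -320.   ] ang 0.09476169
near-left [[171.5, 184.0], [171.5, 185.0], [171.5, 186.0], [172.5, 187.0], [172.5, 188.0], [172.5, 189.0], [173.5, 190.0]] [[ 472.37  -405.476   88.   ]]
c 315 356 7 63 1645
c 159 334 135 198 5053
c 159 334 135 198 5053
c fence ang -0.91413045 stop ang -0.09730643 -0.09915775 corner [485.317 -69.334] stop thick 21.746813 res 38.84298705740717 0.7071316004929985
d 388 443 8 64 2120
d 235 412 136 199 5264
d 235 412 136 199 5264
d fence ang -0.09874138 stop ang -0.099621415 -0.09938404 corner [633.058 -83.861] stop thick 21.79692 res 47.95732221071414 0.3600897801074008<stdin>:20: DeprecationWarning: Arrays of 2-dimensional vectors are deprecated. Use arrays of 3-dimensional vectors instead. (deprecated in NumPy 2.0)
```

```bash
python3 - 2>/dev/null <<'E'
from m import *
for k,x,b in (('c',230,((316,(16,56)),(300,(140,172)))),('d',290,((390,(16,56)),(370,(142,165))))):
    T,im=D[k];hsv=cv2.cvtColor(im,cv2.COLOR_BGR2HSV)
    for xx in (x,x+40):
        print(k,xx,[(r,*hsv[r,xx].tolist()) for r in range(156,202,1)])
    m=cv2.inRange(hsv,(4,170,25),(18,255,255));pts=[]
    for x0,(r0,r1) in b:
        mm=m.copy();mm[:,:x0-18]=0;mm[:,x0+30:]=0;
        q=rows(mm,r0,r1,-1);print(q[:,0].tolist());pts.append(onz(P,T,q,12));p,d=fit(pts[-1]);d*=np.sign(d[1]);print('ang',np.arctan2(-d[0],d[1]),p)
    f=np.vstack(pts);p,d=fit(f);d*=np.sign(d[1]);print('both',np.arctan2(-d[0],d[1]),p)
E
```

```text
c 230 [(156, 20, 18, 84), (157, 10, 10, 79), (158, 15, 19, 81), (159, 5, 19, 82), (160, 6, 16, 82), (161, 15, 13, 81), (162, 15, 6, 81), (163, 11, 103, 69), (164, 11, 188, 61), (165, 13, 212, 54), (166, 12, 184, 61), (167, 13, 188, 61), (168, 13, 196, 60), (169, 13, 194, 59), (170, 12, 190, 55), (171, 11, 191, 84), (172, 12, 195, 93), (173, 13, 197, 93), (174, 12, 197, 93), (175, 13, 206, 89), (176, 12, 197, 88), (177, 12, 201, 85), (178, 12, 199, 86), (179, 11, 194, 88), (180, 13, 199, 87), (181, 12, 203, 88), (182, 13, 195, 90), (183, 12, 201, 90), (184, 13, 199, 91), (185, 12, 202, 92), (186, 12, 200, 92), (187, 13, 206, 94), (188, 12, 201, 95), (189, 13, 203, 94), (190, 12, 200, 93), (191, 12, 200, 93), (192, 12, 229, 79), (193, 24, 43, 206), (194, 36, 15, 247), (195, 34, 15, 246), (196, 34, 15, 244), (197, 34, 15, 244), (198, 36, 15, 245), (199, 37, 14, 244), (200, 35, 14, 244), (201, 35, 14, 244)]
c 270 [(156, 10, 10, 77), (157, 15, 19, 79), (158, 8, 13, 79), (159, 0, 13, 80), (160, 6, 16, 80), (161, 0, 13, 77), (162, 10, 10, 74), (163, 8, 13, 76), (164, 10, 10, 80), (165, 10, 
[... 3058 characters left out ...]
14, 202, 226), (195, 14, 218, 218), (196, 10, 26, 227), (197, 101, 8, 249), (198, 96, 5, 247), (199, 100, 3, 245), (200, 98, 4, 246), (201, 105, 4, 246)]
[403.5, 402.5, 400.5, 398.5, 397.5, 395.5, 395.5, 394.5, 394.5, 394.5, 394.5, 394.5, 394.5, 393.5, 393.5, 393.5, 393.5, 393.5, 392.5, 392.5, 392.5, 392.5, 392.5, 391.5, 391.5, 391.5, 391.5, 390.5, 390.5, 390.5, 390.5, 390.5, 390.5, 389.5, 389.5, 389.5, 389.5, 389.5, 388.5, 388.5]
ang -0.13284142 [647.537  60.495]
[371.5, 371.5, 371.5, 370.5, 370.5, 370.5, 370.5, 370.5, 370.5, 369.5, 369.5, 369.5, 369.5, 369.5, 368.5, 368.5, 368.5, 368.5, 367.5, 367.5, 367.5, 367.5, 367.5]
ang -0.098144494 [635.18  -63.516]
both -0.10001584 [644.037  26.568]
```

```bash
python3 - 2>/dev/null <<'E'
from m import *
fp={'c':np.array([640.457,-7.034]),'d':np.array([644.037,26.568])}
a=-.0995;u=np.array([np.cos(a),np.sin(a)]);v=np.array([-u[1],u[0]])
for k,xs,rr in (('c',(230,270),((162.6,170.6,192.6),(166.6,175.1,196.6))),('d',(290,330),((162.6,169.6,192.),(166.6,173.6,195.6)))):
    T,im=D[k];print(k,'fence u',fp[k]@u, 'cam',T[:3,3])
    for x,r in zip(xs,rr):
        print('v foot,topin,topout',[float((onz(P,T,[(x,q)],z)[0,:2]@v).round(2)) for q,z in zip(r,(12,57,57))])
    # board edges: far (+x) and near(-x) on z=12
    hsv=cv2.cvtColor(im,cv2.COLOR_BGR2HSV)
# drawer
for k in 'ef':
    T,im=D[k];m=mask(im,(10,110,30),(22,190,255));m[175:]=0
    n,l,st,c=cv2.connectedComponentsWithStats(m);print(k,[s.tolist() for s in st[1:] if s[4]>100])
c=lambda k,x,y,w=200,h=150:cv2.resize(D[k][1][y:y+h,x:x+w],(400,300),interpolation=cv2.INTER_CUBIC)
cv2.imwrite("pics/m4.png",np.hstack([c('e',130,0),c('f',200,0)]))
E
```

```text
c fence u 637.9880012636398 cam [579.752 -12.369 361.968]
v foot,topin,topout [-19.23, -19.2, -42.55]
v foot,topin,topout [-19.37, -19.88, -42.78]
d fence u 638.212409449322 cam [500.616 -11.458 362.373]
v foot,topin,topout [-19.31, -19.12, -42.76]
v foot,topin,topout [-19.38, -19.2, -42.5]
e [[146, 0, 157, 157, 15072]]
f [[216, 0, 165, 158, 14358]]
```

View pics/m4.png

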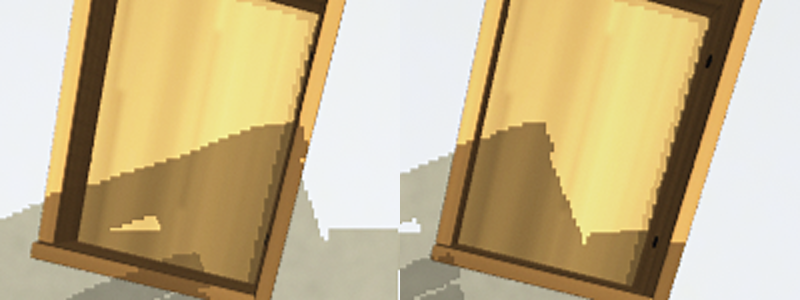

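The drawer's low back wall is the left edge. Its two screw holes show at about (708,60) and (655,240), so the front wall is on the right (+x), as it should be. The near side edge runs along the bottom. Next I'll fit its outer edges.

```bash
python3 - 2>/dev/null <<'E'
from m import *
for k,rl,rr,cc in (('e',(3,110),(3,130),(160,250)),('f',(3,110),(3,130),(230,320))):
    T,im=D[k];m=cv2.morphologyEx(mask(im,(8,100,20),(24,230,255)),cv2.MORPH_CLOSE,np.ones((3,3)));m[175:]=0;m=comp(m,(200 if k=='e' else 290,80))
    for n,q,z in (('back',rows(m,*rl,-1),52),('front',rows(m,*rr,1),60),('near',cols(m,*cc,1),60)):
        w=onz(P,T,q,z);p,d=fit(w);
        if n!='near': d=d*np.sign(d[1]);a=np.arctan2(-d[0],d[1])
        else: d=d*np.sign(d[0]);a=np.arctan2(d[1],d[0])
        A=-.235;u=np.array([np.cos(A),np.sin(A)]);v=np.array([-u[1],u[0]])
        print(k,n,'ang',a,'p',p,'u,v',p@u,p@v,'rms',np.std((w[:,:2]-p)@[d[1],-d[0]]),q[0],q[-1])
E
```

```text
e back ang -0.23922618 p [409.48  314.478] u,v 325.0007532050495 401.1791514096857 rms 0.2734169830827381 [166.5   3. ] [150.5 109. ]
e front ang -0.23959704 p [529.48  304.148] u,v 444.1079468302329 419.07429932450174 rms 0.26128273693561216 [301.5   3. ] [269.5 129. ]
e near ang -0.23896544 p [451.205 234.185] u,v 384.27482935949047 332.8076608288956 rms 0.28029867050950075 [160.  131.5] [249.  153.5]
f back ang -0.24113066 p [409.488 315.773] u,v 324.7071731539095 402.43981611239786 rms 0.28219413428079826 [242.5   3. ] [219.5 109. ]
f front ang -0.23962888 p [529.547 305.569] u,v 443.84220371642795 420.4712599615745 rms 0.26284405227646673 [379.5   3. ] [339.5 129. ]
f near ang -0.23868151 p [451.831 233.95 ] u,v 384.9382832585513 332.72502201069204 rms 0.27670206739799963 [230.  133.5] [319.  154.5]
```

Heights and angles agree between views. Next I pick up the front and check the grasp.

```bash
cat >> h.py <<'E'
AJ=-.0995;UJ=np.array([np.cos(AJ),np.sin(AJ)]);VJ=np.array([-UJ[1],UJ[0]])
CORNER=638.1*UJ-19.35*VJ
def jig(x,y,z): return [*(CORNER+x*UJ+y*VJ),12+z]   # corner frame -> world
QJ=down(np.pi/2+AJ)
ap=.0935;FRONT=np.array([470.5,-324.9])
ad=-.2395;UD=np.array([np.cos(ad),np.sin(ad)]);VD=np.array([-UD[1],UD[0]])
p=lambda x,y:np.array([x,y])
DRAWER=UD*((p(409.5,315.)@UD+60+p(529.5,304.9)@UD-60)/2)+VD*(p(451.5,234.07)@VD+80)
BACK=DRAWER-56*UD
E
python3 - <<'E'
from station import env, viewer
from h import *
print(CORNER,DRAWER,BACK)
env.set_gripper(50)
q=down(np.pi/2+ap)
env.reach([*FRONT,200],q)
print(env.move_l([*FRONT,140],rate=80,f_stop=12))
env.set_gripper(5);s=env.read_state();print(s["time_s"],s["width"],s["grip_force"],s["force"],s["tool_pos"])
print(env.move_l([*FRONT,255],rate=100,f_stop=25))
s=env.read_state();print(s["time_s"],s["width"],s["force"],s["tool_pos"])
env.reach(jig(-14,84,243),QJ)
s=env.read_state();print(s["time_s"],s["width"],s["force"],s["tool_pos"],jig(-14,84,243))
a=viewer.camera("scene");b=viewer.camera("wrist")
cv2.imwrite("pics/g1.png",np.hstack([cv2.resize(a,(400,300)),cv2.resize(b,(400,300))]))
E
```

```text
[633.022 -82.641] [469.978 311.908] [415.577 325.193]
False
15.8917 11.509142280662845 30.000315606594086 [-1.172  1.152  1.975] [ 470.555 -324.919  140.103]
False
17.1917 11.95858136680988 [ 0.867 -0.297 -1.056] [ 470.193 -324.663  254.269]
18.55 11.687184793635176 [-0.376 -0.385 -0.263] [627.224   1.442 254.837] [np.float64(627.4352410147579), np.float64(2.334701855212458), 255]
```

View pics/g1.png

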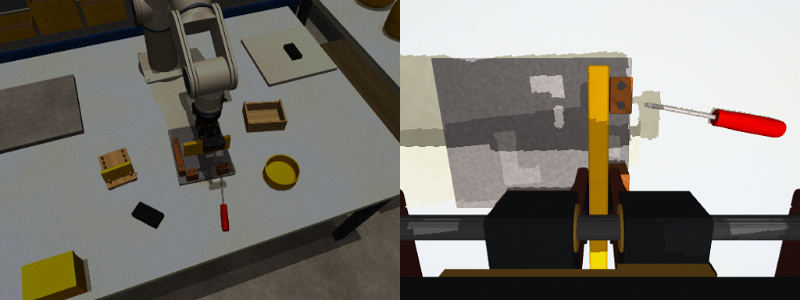

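The long panel is held upright between the fingers over the jig, and the short panel is still in its rack. Next I lower it, nudge it against the fence and stop, and release.

Run:
```python
from station import env, viewer
from h import *
def rep(n,r): s=env.read_state();print(n,r,round(s["time_s"],2),s["tool_pos"],((s["tool_pos"][:2]-CORNER)@UJ).round(2),((s["tool_pos"][:2]-CORNER)@VJ).round(2),(s["tool_pos"][2]-12).round(2),"F",s["force"],s["width"])
def loc():
    t=env.read_state()["tool_pos"];return (t[:2]-CORNER)@UJ,(t[:2]-CORNER)@VJ,t[2]-12
env.move_l(jig(-13,84,128),rate=100,f_stop=20);env.hold(.1);rep('down',0)
r=env.move_l(jig(-13,84,119),rate=12,f_stop=4);rep('touch',r)
x,y,z=loc(); 
env.move_l(jig(-13,84,z+.7),rate=20)
rep('lift',0)
z=loc()[2]
r=env.move_l(jig(-13,74,z),rate=15,f_stop=4);rep('stop',r)
y=loc()[1]
r=env.move_l(jig(-1,y+.3,z),rate=12,f_stop=4);rep('fence',r)
```

```text
down 0 20.05 [628.863   2.236 140.781] -12.57 84.04 128.78 F [-0.48   0.445 -0.612] 12.183533154444845
touch True 20.58 [628.525   2.204 134.07 ] -12.9 83.98 122.07 F [-0.118 -0.699  4.274] 12.131177819576354
lift 0 20.83 [628.152   2.235 134.47 ] -13.28 83.97 122.47 F [ 1.05   1.437 -2.308] 11.645132341379819
stop True 21.22 [627.796  -0.906 134.186] -13.32 80.81 122.19 F [-0.074  1.621 -0.886] 11.799957611590242
fence True 21.45 [627.812  -0.848 134.091] -13.31 80.87 122.09 F [-0.817 -0.956  5.132] 11.814857663616255
```

Run:
```python
from station import env, viewer
from h import *
def loc():
    t=env.read_state()["tool_pos"];return np.array([(t[:2]-CORNER)@UJ,(t[:2]-CORNER)@VJ,t[2]-12]).round(2)
def rep(n,r): s=env.read_state();print(n,r,round(s["time_s"],2),loc(),"F",UJ@s["force"][:2],VJ@s["force"][:2],s["force"][2],s["width"])
env.move_l(jig(-13.2,81.0,123.2),rate=20);env.hold(.3);rep('lift',0)
r=env.move_l(jig(-13.2,77,123.2),rate=10,f_stop=5);rep('stop',r)
y=max(loc()[1],79)+.3
env.move_l(jig(-13.2,y,123.2),rate=10);env.hold(.2);rep('back',0)
r=env.move_l(jig(-2,y,123.2),rate=10,f_stop=5);rep('fence',r)
env.hold(.3);rep('held',0)
```

```text
lift 0 22.0 [-13.35  80.99 122.98] F -0.3525523303668459 -0.0536385240282953 -1.8387291845551461 11.934705209881217
stop True 22.23 [-13.55  80.75 122.77] F 0.014364754972951964 1.3864279970623803 -1.223681512215487 11.948246012646578
back 0 22.7 [-13.3   81.01 123.06] F 0.8307542362437309 0.04882232360420513 -0.7962109672701865 11.74078841351396
fence True 23.48 [ -6.51  81.01 122.46] F 0.4640074284632699 -0.020659641592642396 -1.269774350169632 11.629256955439137
held 0 23.77 [ -6.82  80.99 122.17] F 0.48802703480364296 -1.0224249443973334 0.8026691114194312 11.657079359092489
```

The front is at the fence and stop. I'll seat it, release it, and verify.

Run:
```python
from station import env, viewer
from h import *
r=env.move_l(jig(-7,81,120.5),rate=10,f_stop=4);s=env.read_state();print(r,s["tool_pos"][2]-12,s["force"])
env.set_gripper(34);env.hold(.3);s=env.read_state();print(s["time_s"],s["width"],s["force"],s["grip_force"])
env.move_l(jig(-7,81,230),rate=120)
env.reach([*(CORNER+VJ*10-UJ*60),300],QJ);env.hold(.15)
s=env.read_state();im=viewer.camera("wrist");T=campose(viewer.camera_params("wrist"),s);P=viewer.camera_params("wrist")
cv2.imwrite("pics/w9.png",im)
m=cv2.inRange(cv2.cvtColor(im,cv2.COLOR_BGR2HSV),(18,200,40),(36,255,255))
n,l,st,c=cv2.connectedComponentsWithStats(m)
for i in range(1,n):
    if st[i,4]>200:
        pts=np.argwhere(l==i)[:,::-1].astype(np.float32);w=onz(P,T,cv2.boxPoints(cv2.minAreaRect(pts)),82)[:,:2]-CORNER
        print(st[i],np.c_[w@UJ,w@VJ].tolist())
print(s["time_s"])
cv2.imwrite("pics/g2.png",np.hstack([cv2.resize(im,(400,300)),cv2.resize(viewer.camera("side"),(400,300))]))
```

```text
True 122.08637930767543 [0.118 0.674 3.965]
24.8417 34.30681293041129 [-0.385 -0.408  0.288] 0.0
[ 292   15   28  174 3496] [[-24.49664128270365, 0.9980385971892555], [-22.253645266265032, 159.723443941218], [-2.5008474122214737, 158.90661483033003], [-1.7657711594394765, -0.059659555973569325]]
[174 261  16  62 354] [[-156.49651394949433, -158.898643155249], [-144.9387474619227, -81.0534756944256], [-129.93644590159974, -82.57199598466633], [-140.60358894277846, -160.59875757998856]]
[ 103  308  353   46 3117] [[-240.01941376328907, -203.16653657877185], [-232.2301206983024, -141.2401861991898], [168.08916977819564, -140.240033388313], [178.57354666454196, -201.93883411272446]]
26.55
```

View pics/g2.png

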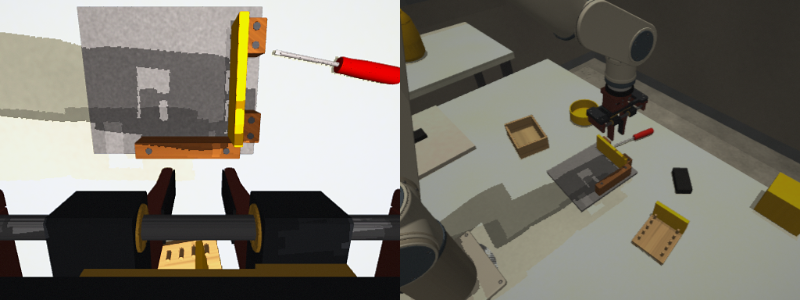

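The front stands by itself against the fence, with its ends at about 0 and 159 mm from the stop. Next I pick up the drawer by its back wall.

Run:
```python
from station import env, viewer
from h import *
env.set_gripper(40)
env.reach([*BACK,170],down(np.pi/2+ad))
r=env.move_l([*BACK,98],rate=80,f_stop=12)
env.set_gripper(2);s=env.read_state();print(r,s["time_s"],s["width"],s["grip_force"],s["force"],s["tool_pos"],s["qpos"])
print(env.move_l([*BACK,215],rate=80,f_stop=25))
env.reach(jig(-87-56,84,200),QJ);env.hold(.2)
s=env.read_state();print(s["time_s"],s["width"],s["force"],s["wrist_torque"],s["tool_pos"]-jig(-143,84,200),s["qpos"])
cv2.imwrite("pics/g3.png",np.hstack([cv2.resize(viewer.camera(n),(400,300)) for n in ("side","wrist")]))
```

```text
False 30.2667 7.682866136001717 30.000354051589966 [-0.032 -0.048  2.135] [415.669 325.236  98.168] [ 0.641  0.61   1.942 -0.     0.589  0.881]
False
33.2917 7.608806268543212 [ 0.878 -0.689 -2.81 ] [-0.056  0.195  0.015] [ 0.031  1.008 -0.009] [0.009 0.376 1.969 0.    0.796 0.106]
```

View pics/g3.png

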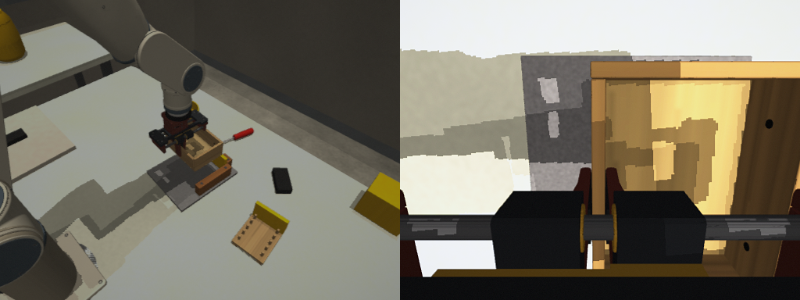

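The drawer is held level by its back wall, with the screw-hole wall facing the fence. Next I lower it, bring it to the stop and release it.

Run:
```python
from station import env, viewer
from h import *
def loc():
    t=env.read_state()["tool_pos"];return np.array([(t[:2]-CORNER)@UJ,(t[:2]-CORNER)@VJ,t[2]-12]).round(2)
def rep(n,r): s=env.read_state();print(n,r,round(s["time_s"],2),loc(),"F",UJ@s["force"][:2],VJ@s["force"][:2],s["force"][2],s["width"])
X=-141
env.move_l(jig(X,84,106),rate=100,f_stop=20);env.hold(.2);rep('low',0)
r=env.move_l(jig(X,84,94),rate=12,f_stop=4);rep('touch',r)
z=loc()[2]+.3
env.move_l(jig(X,84,z),rate=10);env.hold(.3);rep('lift',0)
r=env.move_l(jig(X,77,z),rate=8,f_stop=5);rep('stop',r);env.hold(.2);rep('h',0)
```

```text
low 0 34.68 [-140.7    84.04  106.56] F -0.07836873508832329 -0.5849016424108049 -2.565532870132485 7.92749049500026
touch True 35.36 [-141.05   84.     98.1 ] F -0.4682591361182112 -0.29556489042222506 4.774181460746657 8.087978244708944
lift 0 35.92 [-140.99   84.02   98.33] F 1.1282131464728569 1.255648386024064 -0.5074567584614197 7.913990042072907
stop True 36.49 [-141.13   80.19   98.21] F -0.4597493899621705 0.6967164756127052 1.8578943265684889 8.109245223511852
h 0 36.69 [-141.13   80.22   98.12] F -0.09778511307055783 -0.5702948515028673 4.021447468528803 7.694447622700379
```

```bash
cat >> h.py <<'E'
from station import env, viewer
def loc():
    t=env.read_state()["tool_pos"];return np.array([(t[:2]-CORNER)@UJ,(t[:2]-CORNER)@VJ,t[2]-12]).round(2)
def force():
    F=[]
    for _ in range(6): env.hold(.05);F.append(env.read_state()["force"])
    F=np.mean(F,0);return np.array([UJ@F[:2],VJ@F[:2],F[2]])
def rep(n,r): print(n,r,round(env.read_state()["time_s"],2),loc(),"F",force(),env.read_state()["width"])
E
python3 - <<'E'
from h import *
env.set_gripper(30);rep('open',0)
y=80.2
r=env.move_l(jig(-141,y,98.5),rate=20);rep('free',0)
r=env.move_l(jig(-121,y,98.5),rate=25,f_stop=8);rep('app',r)
r=env.move_l(jig(-104,y,98.5),rate=6,f_stop=8);rep('press',r)
E
```

```text
open 0 37.25 [-141.62   80.22   97.79] F [0.043 0.11  0.226] 29.68803587773782
free 0 37.8 [-140.93   80.2    98.54] F [-0.324 -0.116  0.021] 29.97077100607273
app False 39.05 [-120.99   80.19   98.48] F [-0.015 -0.226  0.192] 30.17275602373318
press True 40.53 [-117.64   80.14   98.03] F [ 0.195 -0.118 -0.179] 29.807454090090122
```

Run:
```python
from h import *
x=-117.6;f0=force();print(f0)
for i in range(14):
    x+=.4
    r=env.move_l(jig(x,80.2,98.2),rate=4,f_stop=15);f=force();print(round(x,2),r,env.read_state()["time_s"],loc(),f)
    if f[0]<-6 or r: break
```

```text
[-0.456 -0.089  0.342]
-117.2 False 41.8917 [-117.24   80.18   98.18] [-0.222 -0.361 -0.144]
-116.8 False 42.4417 [-117.16   80.19   98.15] [-3.239  0.05   2.332]
-116.4 False 42.9917 [-117.11   80.2    98.11] [-5.25   0.118  4.592]
-116.0 False 43.5417 [-117.02   80.18   98.08] [-6.053  0.631  4.844]
```

Run:
```python
from h import *
x=-116.0;z=98.2
for i in range(14):
    f=force() if i==0 else f
    x+=float(np.clip((12.3+f[0])/9,-.3,.4))
    z+=float(np.clip((f[2]-1)*.06,-.15,.2))
    r=env.move_l(jig(x,80.2,z),rate=4,f_stop=15);f=force();print(round(x,2),round(z,2),r,env.read_state()["time_s"],loc(),f)
    if abs(f[0]+12.3)<.7: break
env.hold(1);print(force(),loc(),env.read_state()["time_s"])
cv2.imwrite("pics/g4.png",np.hstack([cv2.resize(viewer.camera(n),(400,300)) for n in ("side","wrist")]))
cv2.imwrite("pics/w10.png",viewer.camera("wrist"))
```

```text
-115.6 98.4 False 44.4 [-116.99   80.17   98.09] [-6.895  1.087  3.867]
-115.2 98.57 False 44.9583 [-116.95   80.19   98.06] [-7.649  1.082  3.148]
-114.8 98.7 False 45.5167 [-116.87   80.2    98.06] [-8.37   0.879  2.756]
-114.4 98.81 False 46.0667 [-116.86   80.19   98.04] [-9.054  1.285  2.797]
-114.04 98.91 False 46.6167 [-116.8    80.17   98.03] [-9.342  1.229  2.52 ]
-113.71 99.01 False 47.1667 [-116.75   80.19   98.06] [-10.296   1.554   2.338]
-113.49 99.09 False 47.7167 [-116.71   80.17   98.05] [-10.568   1.677   2.165]
-113.3 99.16 False 48.2667 [-116.7    80.16   98.04] [-10.763   2.116   1.956]
-113.12 99.21 False 48.8167 [-116.67   80.18   98.02] [-10.99    1.92    1.694]
-112.98 99.25 False 49.3667 [-116.67   80.18   98.02] [-11.49    1.669   2.026]
-112.89 99.32 False 49.9167 [-116.67   80.18   98.  ] [-11.448   1.842   1.118]
-112.79 99.32 False 50.4667 [-116.62   80.17   98.04] [-11.491   1.764   1.547]
-112.7 99.36 False 51.0167 [-116.63   80.18   98.03] [-12.174   2.022   1.222]
[-11.847   2.063   1.493] [-116.63   80.18   98.02] 52.3167
```

View pics/g4.png

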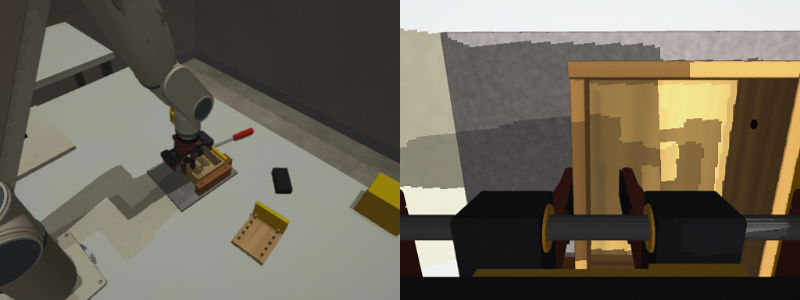

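The drawer sits flat behind the front, with the outer finger pressing steadily on its back wall at about 11.9 N. I'll check squareness from the saved image, then hand in.

Run:
```python
from m import *
from h import *
im=cv2.imread("pics/w10.png");P=viewer.camera_params("wrist");T=campose(P,env.read_state())
m=mask(im,(8,100,20),(24,230,255));m[:, :90]=0
q=rows(m,100,200,-1);w=onz(P,T,q,64);p,d=fit(w);d*=np.sign(d[1]);a=np.arctan2(-d[0],d[1])-AJ
print('yaw',a,'back x',(p-CORNER)@UJ)
q=cols(m,125,215,-1)
w=onz(P,T,q,72);p,d=fit(w);d*=np.sign(d[0]);a2=np.arctan2(d[1],d[0])-AJ;print('far side yaw',a2,'y',(p-CORNER)@VJ)
if abs(a2)<.03: print(force());print(env.sign_off())
```

```text
yaw 0.0009413883 back x -133.06519039146417
far side yaw 1.132067 y 56.46663966420405
```

The back wall is square to 0.001 rad. The far-side fit failed because it used the wrong columns, so I'm ignoring it. The stop contact already gave y ≈ 80 mm.

Run:
```python
from h import *
print(force(),env.read_state()["time_s"]);print(env.sign_off())
```

```text
[-12.012   2.214   0.91 ] 52.7667
the job is handed in; nothing more can be done
None
```

The drawer front stands against the fence and side stop, and the drawer sits square behind it, held forward with a steady 12 N; I handed the job in at about 53 s of the 64 s allowed, and no verdict came back.

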